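Key the handwheel onto its shaft

ROBOT

A 6-joint arm with a two-finger parallel gripper is mounted at the origin on a cart in front of the work surface, level with it; the furniture and walls round the work are solid. World frame = base frame: x ahead of the robot, y to its left, z up, the work surface at z = 0. Lengths are in m, angles in rad, forces in N, time in s.
With the tool pointing down it reaches from about 0.3 to 0.85 m from the base axis. Payload 4.2 kg.
Tool frame: the origin (TCP) lies at the very end of the fingers, on their centre line; the grasp point (between the pads) lies 19 mm behind it; z points along the fingers, y is the line along which they close (so a half turn about z gives the same grasp; the last joint's range is limited). The gripper opens to 91 mm and grips with 3 to 60 N. Pads are 32 mm wide; open, the fingers measure 118 mm over their backs; the gripper's body (76 mm by 178 mm) begins 60 mm behind the grasp point.
Start: joints at [1.238, 0.32, 1.565, -0, 1.257, -0.02], TCP at [0.177, 0.547, 0.214] pointing down, gripper open.
Joint ranges: [-3.11, 3.11], [-0.84, 2.01], [0.21, 2.61], [-1.34, 4.49], [0.05, 2.63], [-2.56, 2.56]. Speed limits (rad/s): [2.57, 2.57, 3.14, 3.14, 3.14, 3.14].

INTERFACE

Orientations are given as a rotation vector (axis times angle).
In Python, from station import * gives the robot as it stands. Calls block until the motion is done:
- move_ptp(position, orientation): joint-space move of the TCP to a pose.
- move_l(position, frame=None, velocity=0.15, threshold=None): straight line of the TCP; frame=None keeps the orientation; velocity is the mean speed in m/s. With threshold (N) it stops when the force on the tool has changed by that much, and returns True; else False.
- goto_joints(angles): joint-space move.
- open_jaws() and grab(): open the fingers fully, or close them until they stop; the grip force is fixed at half the most.
- sleep(seconds).
- inverse_kinematics(position, orientation): joint angles nearest the present ones, or None.
- read_state(): the state.
- capture(name): name is "side" or "top" or "wrist"; returns the picture (384x512x3 uint8, red, green, blue); there is no depth.
- camera_info(name): a dict with "camera_matrix" (3x3 intrinsics, pixels), "camera_from_world" (4x4, takes a point from world to camera coordinates); the wrist camera has in their place "hand_eye" (4x4, takes a point from camera to tool coordinates, whose origin is the TCP and whose axes are the flange's). Camera axes: x right, y down, z forward; pixel columns grow to the right and rows downward; lengths in m; the calibration is good to about 2 mm. A picture is of the moment at which its call begins: read the wrist's pose just before it. camera_info takes no time and is no camera call.
A pose or a line that the arm cannot do raises IKError and nothing moves.
- sign_off(): hands the job in; it is judged then, once.
The state is a dict: "time": time; "joint_positions": joint angles; "qvel": joint speeds; "joint_efforts": joint torques, N m; "tool_pos": TCP position; "eef_rot": TCP orientation; "wrist_force": force on the tool from outside, world axes, zero at the start; "moment": the same for the moment, N m; "opening": opening from 0.0 (shut) to 1.0 (fully open); "grip_force": force on a finger pad.
Only numpy, scipy, OpenCV 4.12 (cv2) and the standard library are available. Lean on these libraries where they do the work, as an engineer would, in place of code of your own. Each camera call takes 0.05 s, during which the arm holds its last target. There are 200 camera calls.

TASK

Turn the handwheel by its crank handle until the keyway in its hub faces the flat on the shaft. Then take the gib-headed taper key out of the wooden block, slip it straight down, nose first and sloped side towards the hub, into the gap between hub and shaft, and push or tap it down on its head until it is wedged tight: a firm, gradual push of about 15 N, well short of 25 N so as not to strain the hub. Leave the key there, let go, and do not disturb the things lying about.

Things in the scene. Friction and masses are not known exactly. Their poses are not given: they have to be found in the camera images.
- stand: The handwheel's stand, fixed: grey cast foot 124 x 124 x 12 mm with a bearing boss, carrying an upright dark shaft and the bare steel handwheel. Origin at the centre of the foot's underside, on the wheel's axis; z up. The wheel's hub is 64 mm in diameter, 38 to 88 mm above the bench; its rim is 150 mm across, the rim's top 63 mm above the bench.
- shaft_top (a point): On the wheel's axis at the height of the shaft's top, 92 mm above the bench. The fixed upright shaft, 22 mm in diameter, has a milled flat on the stand's -x side, about 7 mm from the axis; the shaft sits up to 1.6 mm off centre along x (not reported). Keep the wrist clear: a drill press stands beyond x = 0.61 m and a cage lamp hangs at x 0.33, y 0.13 m.
- keyway_mouth (a point): Fixed on the stand: middle of the gap's mouth at hub top height, 12.75 mm from the axis to the stand's -x. The hub's keyway: 15 mm wide, 50 mm deep (through), floor sloped 1 in 8 so the gap narrows downwards. Gap at the mouth 9.9 to 13.1 mm, differing each time, so the key first binds with its nose 15 to 41 mm deep and sinks some mm more as pressed; only force tells.
- wheel (a joint): Angle of the handwheel (rad), growing anticlockwise seen from above; 0 when the hub's keyway faces the shaft's flat squarely. It starts at -0.7 to -0.3 and turns with slight friction (about 2 N at the handle), staying where it is left; it has no stop at 0. The key enters only within about 0.06 of 0.
- crank_handle (a point): Mid-height of the wheel's upright black crank handle, 85 mm above the bench: handle 18 mm in diameter, from 66 to 103 mm above the bench, 68 mm from the wheel's axis. At wheel angle 0 it lies 100 degrees clockwise (seen from above) of the stand's +x axis. Turns with the wheel.
- key: Loose steel gib-headed taper key, 82 mm long, 0.15 kg. Origin at the centre of its nose (lower end), z up to the head. Shank 60 mm long, 12 mm wide in y, straight face at x = +4 mm, sloped face from x = -4 mm at the nose (1 in 8) to -11.5 mm under the head; the nose's last 4 mm bevelled to 6 x 9 mm. In the gap its axes lie along the stand's, its straight face on the shaft's flat.
- key_head (a point): Centre of the top of the key's head, 82 mm above the nose, 7.5 mm to the -x side of the key's origin. Head 25 (x = -20 to +5 mm) x 18 (y) x 22 mm high, overhanging on the sloped side. Let go while slack in the gap, the key leans and then jams crooked: hold it upright until it binds (6 N of push). A 13 N push leaves about 28 N on the hub, 20 N about 35; over 40 N strains it.
- key_block: Wooden block 62 x 56 x 72 mm, fixed to the bench, with an upright slot from which the key is lifted straight up; the key hangs in it by its head, the head's underside on the block's top, 72 mm above the bench, with about 1.5 mm of play, its axes along the block's. Origin at the centre of its underside.
- pencil: Flat carpenter's pencil 150 mm long lying on the bench: leave alone.
- chuck_key: Small steel T-shaped chuck key 56 x 63 mm, lying on the bench: leave alone.
- offcut_dark: Dark wood offcut 54 x 75 x 22 mm on the bench: leave alone.
- tape_measure: Yellow tape measure 36 x 84 x 64 mm on the bench: leave alone.

How it is judged:
On the way, in this order (a step that is already met when the one before it is completed fails the run):
1. the wheel is turned so that the keyway faces the flat (within 0.1 rad) (value of joint wheel between -0.1 and 0.1 rad), for 0.2 s.
2. the key stands upright in the gap, its nose more than 10 mm below the hub's top (z of key in the frame of stand below 0.078 m and angle between the z axis of key and the z axis of stand, either way round below 0.07 rad and horizontal distance between key and keyway_mouth below 0.006 m), for 0.1 s.
At the end, for the whole second after the job is handed in: The key is wedged tight: released and at rest it still presses on the hub with more than 10 N (its weight alone gives about 2 N), upright within 0.07 rad, within 6 mm of the keyway's mouth seen from above, its nose more than 12 mm below the hub's top, the wheel within 0.1 rad of angle 0 (all of step 1 and contact force between key and stand above 10 N and z of key in the frame of stand below 0.076 m and angle between the z axis of key and the z axis of stand, either way round below 0.07 rad and horizontal distance between key and keyway_mouth below 0.006 m and linear speed of key below 0.01 m/s and angular speed of key below 0.1 rad/s and velocity of joint wheel below 0.05 rad/s); the robot touches nothing.
It fails at once if the key is driven so hard that it presses on the hub with more than 40 N (contact force between key and stand above 40 N).
It fails at once if a bystander (pencil, chuck key, dark offcut, tape measure) is moved more than 30 mm (distance of any of pencil, chuck_key, offcut_dark, tape_measure from where it was at the start of the episode above 0.03 m).
It also fails if it takes over 67 s, if anything falls off the work surface, if the arm or the gripper's body presses on something with over 40 N, if the wrist force passes 120 N, or if a joint passes its speed limit or range.

## Working session

There is one attempt and no reset: what is moved stays moved. The work goes in short steps, each a Python script; the robot and the scene stay as the last script left them, time stands still between calls to the robot, and variables do not carry over. Pictures are saved under pics/ and viewed, at most 10 in all, crops included, and the job is handed in when it is done.

```bash
ls; mkdir -p pics; python3 - <<'E'
from station import *
import cv2,numpy as np
for n in("top","side"):
    cv2.imwrite(f"pics/{n}0.png",capture(n)[...,::-1]); i=camera_info(n); print(n,np.round(i["camera_matrix"],1).tolist(),np.round(i["camera_from_world"],3).tolist())
print(np.round(camera_info("wrist")["hand_eye"],3).tolist(),np.round(camera_info("wrist")["camera_matrix"],1).tolist())
print(read_state())
E
```

```text
pics
top [[462.3, 0.0, 253.9], [0.0, 462.3, 194.6], [0.0, 0.0, 1.0]] [[-0.022, -1.0, -0.003, -0.079], [-0.976, 0.023, -0.218, 0.478], [0.218, -0.002, -0.976, 1.128], [0.0, 0.0, 0.0, 1.0]]
side [[400.0, 0.0, 252.8], [0.0, 400.0, 188.3], [0.0, 0.0, 1.0]] [[0.982, -0.189, 0.017, -0.451], [-0.07, -0.447, -0.892, 0.091], [0.176, 0.875, -0.452, 1.0], [0.0, 0.0, 0.0, 1.0]]
[[0.001, -0.965, -0.263, 0.075], [1.0, 0.001, 0.001, 0.0], [-0.001, -0.263, 0.965, -0.171], [0.0, 0.0, 0.0, 1.0]] [[327.8, 0.0, 260.2], [0.0, 327.8, 190.3], [0.0, 0.0, 1.0]]
{'time': 0.1, 'joint_positions': array([ 1.23796644e+00,  3.20216739e-01,  1.56554255e+00, -3.15874471e-05,
        1.25738639e+00, -1.99867084e-02]), 'qvel': array([ 0.00046275, -0.00308051, -0.00317588, -0.00117892, -0.00065945,
       -0.00119728]), 'joint_efforts': array([-1.56540369e-03, -4.13332558e+01, -2.32504731e+01,  7.26986979e-02,
        4.23454586e-02, -4.88380579e-05]), 'tool_pos': array([0.17682149, 0.54667086, 0.21321642]), 'eef_rot': array([-4.89358262e-01, -3.10299863e+00,  2.40973446e-03]), 'wrist_force': array([ 0.25948626, -0.22641137,  0.68479183]), 'moment': array([-0.01480421, -0.03811864,  0.03308214]), 'grip_force': 0.0, 'opening': 1.0032864188002308}
```

View pics/top0.png

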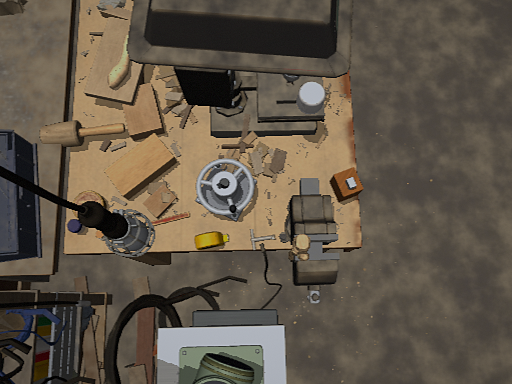

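View pics/side0.png

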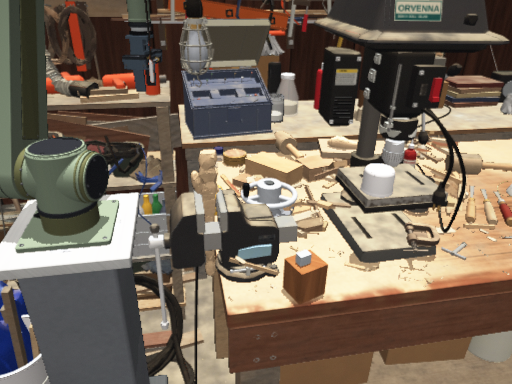

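The top view shows the wheel at about (225,184) with its crank handle near (233,208). The key block is at (346,184), the vise at (310,240) and the lamp at (125,235). Next I'll take closer wrist views.

```bash
cat > h.py <<'E'
from station import *
import cv2,numpy as np
from scipy.spatial.transform import Rotation as R
def ori(t): # tool down, tool x at world angle t
    return np.pi*np.array([np.cos(t/2),np.sin(t/2),0])
def cam(n,st=None):
    i=camera_info(n);K=np.array(i["camera_matrix"])
    if n=="wrist":
        T=np.eye(4);T[:3,:3]=R.from_rotvec(st["eef_rot"]).as_matrix();T[:3,3]=st["tool_pos"]
        W=T@np.array(i["hand_eye"])
    else: W=np.linalg.inv(np.array(i["camera_from_world"]))
    return K,W
def ray(n,uv,z,st=None):
    K,W=cam(n,st);d=W[:3,:3]@np.linalg.solve(K,[uv[0],uv[1],1]);o=W[:3,3]
    return o+d*(z-o[2])/d[2]
def proj(n,P,st=None):
    K,W=cam(n,st);p=np.linalg.inv(W)@np.r_[P,1];q=K@p[:3];return q[:2]/q[2]
def snap(n,f):
    st=read_state();im=capture(n)[...,::-1].copy();cv2.imwrite(f"pics/{f}.png",im)
    import pickle;pickle.dump(st,open(f"pics/{f}.pkl","wb"));return st,im
E
python3 - <<'E'
from h import *
for uv,z in(((225,184),.092),((233,208),.103),((351,183),.094),((346,184),.072)):print(ray("top",uv,z).round(3))
W=ray("top",(225,184),.092); 
for t in np.radians([-90,0,90,180,135,-135,45,-45]):
  for h in(.2,.25):
    off=.075-.272*(h+.171-.08)
    p=W.copy();p[2]=h;p[:2]-=off*np.array([np.cos(t),np.sin(t)])
    q=inverse_kinematics(p,ori(t));print(round(np.degrees(t)),h,p.round(3),None if q is None else np.round(q,2))
E
```

```text
[ 0.495 -0.019  0.092]
[ 0.432 -0.039  0.103]
[ 0.49  -0.331  0.094]
[ 0.493 -0.323  0.072]
-90 0.2 [ 0.495 -0.023  0.2  ] None
-90 0.25 [ 0.495 -0.037  0.25 ] None
0 0.2 [ 0.499 -0.019  0.2  ] [-0.06  0.21  1.75 -0.    1.18  1.51]
0 0.25 [ 0.513 -0.019  0.25 ] [-0.06  0.2   1.64 -0.    1.3   1.51]
90 0.2 [ 0.495 -0.015  0.2  ] [-0.05  0.2   1.76 -0.    1.17 -0.05]
90 0.25 [ 0.495 -0.001  0.25 ] [-0.03  0.17  1.68 -0.    1.3  -0.03]
180 0.2 [ 0.491 -0.019  0.2  ] [-0.06  0.2   1.77 -0.    1.17 -1.63]
180 0.25 [ 0.478 -0.019  0.25 ] [-0.06  0.14  1.71 -0.    1.29 -1.63]
135 0.2 [ 0.492 -0.016  0.2  ] [-0.06  0.2   1.77 -0.    1.17 -0.84]
135 0.25 [ 0.483 -0.007  0.25 ] [-0.04  0.15  1.7  -0.    1.29 -0.82]
-135 0.2 [ 0.492 -0.022  0.2  ] [-0.07  0.2   1.77 -0.    1.17 -2.42]
-135 0.25 [ 0.483 -0.032  0.25 ] [-0.09  0.15  1.7  -0.    1.29 -2.45]
45 0.2 [ 0.498 -0.016  0.2  ] [-0.06  0.21  1.76 -0.    1.18  0.73]
45 0.25 [ 0.508 -0.007  0.25 ] [-0.04  0.19  1.65 -0.    1.3   0.75]
-45 0.2 [ 0.498 -0.022  0.2  ] [-0.07  0.21  1.76 -0.    1.18  2.29]
-45 0.25 [ 0.508 -0.032  0.25 ] [-0.08  0.19  1.65 -0.    1.3   2.27]
```

```bash
python3 - <<'E'
from h import *
for z in(.1,.2,.3,.4,.5,.6):print(z,proj("side",[.33,.13,z]).round(),proj("top",[.33,.13,z]).round())
E
```

```text
0.1 [200. 160.] [163. 252.]
0.2 [198. 126.] [154. 247.]
0.3 [196.  89.] [143. 242.]
0.4 [195.  48.] [129. 235.]
0.5 [192.   4.] [112. 227.]
0.6 [190. -45.] [ 89. 216.]
```

```bash
python3 - <<'E'
from h import *
from scipy.optimize import least_squares
D=[]
for r in(.4,.5,.6,.7):
  for z in(.05,.15,.25,.35):
    q=inverse_kinematics([r,0,z],ori(np.pi/2))
    if q is not None:D.append((r,z,q[1],q[2],q[4]))
D=np.array(D);r,z,a,b,e=D.T
def m(p,a,b):
    return p[0]+p[1]*np.sin(a)+p[2]*np.sin(a+b)+p[4]*np.cos(a+b),p[3]+p[1]*np.cos(a)+p[2]*np.cos(a+b)-p[4]*np.sin(a+b)
f=lambda p:np.r_[m(p,a,b)[0]-r,m(p,a,b)[1]-z]
s=least_squares(f,[.0,.4,.4,.2,0]);p=s.x;print(p.round(4),abs(s.fun).max(),len(D),(a+b+e)[:2])
for q2,q3 in((.32,1.565),(-.84,2.5),(-.8,2.3),(-.6,2.3),(-.4,2.4)):
  print(q2,q3,'TCP',np.round(m(p,q2,q3),3),'elbow',round(p[0]+p[1]*np.sin(q2),3))
E
```

```text
[ 2.000e-04  5.917e-01  4.170e-01 -1.953e-01  2.520e-02] 1.701449574781355e-05 16 [3.14159265 3.14159265]
0.32 1.565 TCP [0.575 0.214] elbow 0.186
-0.84 2.5 TCP [-0.027  0.137] elbow -0.44
-0.8 2.3 TCP [-0.007  0.221] elbow -0.424
-0.6 2.3 TCP [0.076 0.214] elbow -0.334
-0.4 2.4 TCP [0.138 0.153] elbow -0.23
```

```bash
cat >> h.py <<'E'
def arm(r,z): # q2,q3,q5 for tool down
    from scipy.optimize import fsolve
    p=[.0002,.5917,.417,-.1953,.0252]
    f=lambda q:[p[0]+p[1]*np.sin(q[0])+p[2]*np.sin(q[0]+q[1])+p[4]*np.cos(q[0]+q[1])-r,p[3]+p[1]*np.cos(q[0])+p[2]*np.cos(q[0]+q[1])-p[4]*np.sin(q[0]+q[1])-z]
    a,b=fsolve(f,[-.3,2.2] if r<.3 else [.2,1.7]);return a,b,np.pi-a-b
def J(bear,r,z,q6):
    a,b,e=arm(r,z);return [bear,a,b,0,e,q6]
E
python3 - <<'E'
from h import *
P=[J(1.238,.2,.25,-1.57),J(-.2,.2,.25,-1.57),J(-.2,.48,.28,-1.8),J(-.04,.478,.25,-1.63)]
for j in P[:3]: print(np.round(j,2))
for j in P:
    goto_joints(j);s=read_state();print(round(s["time"],2),s["tool_pos"].round(3),s["wrist_force"].round(1))
st,im=snap("wrist","w1")
E
```

```text
[ 1.24 -0.35  2.13  0.    1.36 -1.57]
[-0.2  -0.35  2.13  0.    1.36 -1.57]
[-0.2   0.13  1.65  0.    1.36 -1.8 ]
1.51 [0.055 0.193 0.25 ] [-0.5  0.9  0.4]
3.06 [ 0.198 -0.028  0.25 ] [ 0.5 -0.5  0.6]
4.15 [ 0.471 -0.084  0.28 ] [-0.3 -0.4  0.2]
4.58 [ 0.477 -0.007  0.251] [0.5 0.5 0.3]
```

View pics/w1.png

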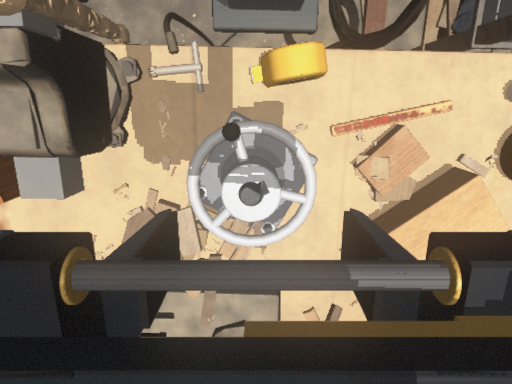

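The wheel is in clear view: hub and shaft around (250,193), handle top at (232,130), tape at (292,63) and chuck key at (185,70). I'll enlarge the hub to read the flat and the keyway.

```bash
python3 - <<'E'
from h import *
import pickle
st=pickle.load(open("pics/w1.pkl","rb"));im=cv2.imread("pics/w1.png")
cv2.imwrite("pics/w1c.png",cv2.resize(im[110:260,170:330],None,fx=5,fy=4,interpolation=cv2.INTER_CUBIC)[:600] if 0 else cv2.resize(im[105:255,165:335],None,fx=4,fy=4,interpolation=cv2.INTER_CUBIC))
for uv,z in(((250,193),.092),((232,130),.103)):print(ray("wrist",uv,z,st).round(4))
E
```

```text
[ 0.4948 -0.0161  0.092 ]
[ 0.4292 -0.034   0.103 ]
```

View pics/w1c.png

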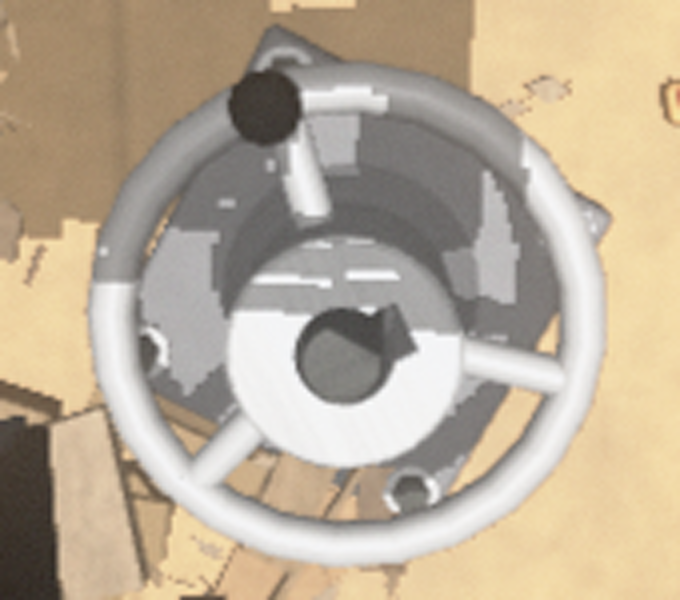

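```bash
python3 - <<'E'
from h import *
import pickle
st=pickle.load(open("pics/w1.pkl","rb"))
for z in(.0,.08,.15,.2):print(z,ray("wrist",(130,70),z,st).round(3),ray("wrist",(80,165),z,st).round(3),ray("top",(289,225),z).round(3),ray("top",(300,195),z).round(3))
print(ray("wrist",(251,192.5),.088,st).round(4))
for c in((275,30),(605,215)):print(ray("wrist",(165+c[0]/4-.4,105+c[1]/4-.4),.012,st).round(4))
E
```

```text
0.0 [ 0.369 -0.166  0.   ] [ 0.488 -0.241  0.   ] [ 0.403 -0.181  0.   ] [ 0.483 -0.213  0.   ]
0.08 [ 0.375 -0.136  0.08 ] [ 0.471 -0.197  0.08 ] [ 0.391 -0.175  0.08 ] [ 0.466 -0.205  0.08 ]
0.15 [ 0.381 -0.11   0.15 ] [ 0.457 -0.158  0.15 ] [ 0.38  -0.169  0.15 ] [ 0.45  -0.198  0.15 ]
0.2 [ 0.384 -0.091  0.2  ] [ 0.447 -0.13   0.2  ] [ 0.373 -0.165  0.2  ] [ 0.439 -0.192  0.2  ]
[ 0.4953 -0.0152  0.088 ]
[ 0.4157 -0.0398  0.012 ]
[0.4702 0.0643 0.012 ]
```

```bash
python3 - <<'E'
from h import *
A=np.array([.4952,-.0155]);yaw=np.radians(-28.7)
h=np.array([.4292,-.034]);b0=np.arctan2(*(h-A)[::-1]);b1=yaw-np.radians(100)
print(np.degrees([b0,b1]),np.linalg.norm(h-A))
move_ptp([*h,.16],ori(b0+np.pi));move_l([*h,.077],velocity=.12)
grab();s=read_state();print(s["time"],s["opening"],s["grip_force"],s["tool_pos"].round(4),s["wrist_force"].round(1))
for b in np.linspace(b0,b1,6)[1:]:
    move_l([*(A+.068*np.array([np.cos(b),np.sin(b)])),.077],frame=ori(b+np.pi),velocity=.06)
    s=read_state();print(s["tool_pos"].round(4),s["wrist_force"].round(1),s["opening"])
open_jaws();sleep(.2)
p=s["tool_pos"];move_l([p[0],p[1],.17],velocity=.15)
goto_joints(J(-.04,.478,.2,-1.63));s,_=snap("wrist","w2");print(s["time"],s["tool_pos"])
im=cv2.imread("pics/w2.png");cv2.imwrite("pics/w2b.png",cv2.resize(im[100:250,160:360],None,fx=4,fy=4,interpolation=cv2.INTER_CUBIC))
E
```

```text
[-164.3416547 -128.7      ] 0.06854378162897048
8.975 0.19241341391052807 30.000116229057312 [ 0.4289 -0.0344  0.077 ] [-1.5 -3.1 -0.4]
[ 0.4315 -0.0425  0.077 ] [-3.7 -5.2  3.5] 0.19341399731251463
[ 0.4352 -0.0504  0.077 ] [-4.2 -5.4  3.2] 0.1872848548318391
[ 0.4396 -0.0574  0.0769] [-3.6 -5.6  2.9] 0.18887355033190828
[ 0.4451 -0.0642  0.0769] [-3.6 -7.2  3.4] 0.1881213415621986
[ 0.4511 -0.07    0.077 ] [-4.7 -7.9  3.5] 0.18918766188965866
14.425 [ 0.47772917 -0.00765056  0.19970312]
```

View pics/w2b.png

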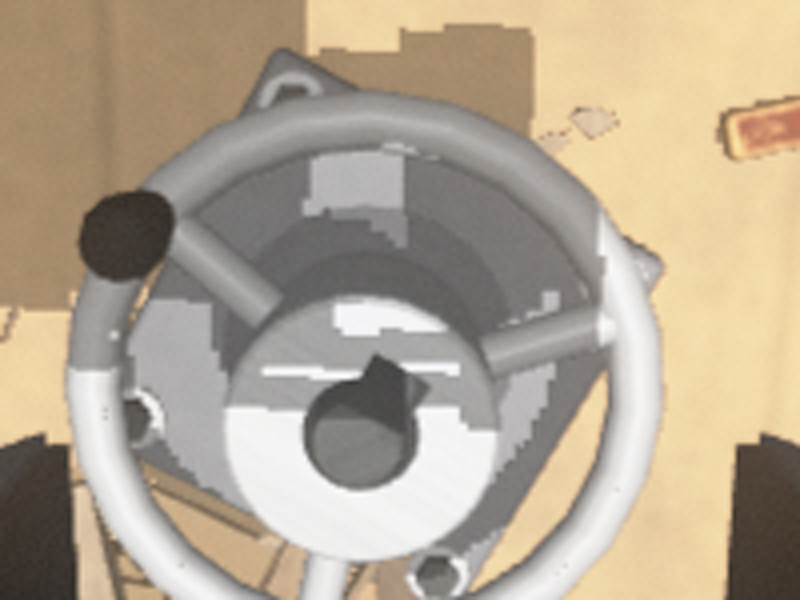

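The wheel has been turned and the keyway now faces roughly towards the flat: keyway corners at crop (378,357) and (430,385), handle at (125,236). I'll rectify the hub-top plane to check this.

```bash
python3 - <<'E'
from h import *
import pickle
st=pickle.load(open("pics/w2.pkl","rb"));im=cv2.imread("pics/w2.png")
f=lambda u,v,z:ray("wrist",(160+(u+.5)/4-.5,100+(v+.5)/4-.5),z,st)[:2]
H=f(125,236,.103);
hubL,hubR,hubB=f(224,430,.088),f(499,430,.088),f(361,561,.088)
c=[(hubL[0]+hubR[0])/2,(hubL[1]+hubR[1])/2];print("hub",hubL,hubR,hubB,np.linalg.norm(hubL-hubR),"c from bottom x",hubB[0]-.032)
A=np.array([hubB[0]-.032,c[1]])
print("A",A,"handle",H,np.degrees(np.arctan2(*(H-A)[::-1])),np.linalg.norm(H-A))
k1,k2=f(378,357,.088),f(430,385,.088);m=(k1+k2)/2
print("kw",k1,k2,np.linalg.norm(k1-k2),"edge",np.degrees(np.arctan2(*(k2-k1)[::-1])),"mid bearing",np.degrees(np.arctan2(*(m-A)[::-1])),np.linalg.norm(m-A))
g1,g2=f(280,50,.012),f(660,260,.012);d=g2-g1;print("foot edge",np.degrees(np.arctan2(*d[::-1])),np.linalg.norm(d))
e=d/np.linalg.norm(d);print("foot centre",(g1+g2)/2+.062*np.array([e[1],-e[0]]))
# rectified: stand frame, yaw -28.5; 10px/mm, stand -x up, +y right... 
yaw=np.radians(-28.5);c_,s_=np.cos(yaw),np.sin(yaw);src=[];dst=[]
for sx,sy in((-.03,-.03),(-.03,.03),(.03,.03),(.03,-.03)):
    w=A+[c_*sx-s_*sy,s_*sx+c_*sy];src.append(proj("wrist",[*w,.09],st));dst.append((300+sy*9000,300+sx*9000))
M=cv2.getPerspectiveTransform(np.float32(src),np.float32(dst))
o=cv2.warpPerspective(im,M,(600,600),flags=cv2.INTER_CUBIC)
cv2.imwrite("pics/rect.png",o)
E
```

```text
hub [ 0.49618104 -0.04651157] [0.49497948 0.01581097] [ 0.52768064 -0.015103  ] 0.06233412388174897 c from bottom x 0.4956806435163509
A [ 0.49568064 -0.0153503 ] handle [ 0.44954117 -0.06420901] -133.36040609001915 0.06720137005472601
kw [ 0.47837934 -0.01186676] [ 4.84662125e-01 -9.60736047e-05] 0.01334250589811115 edge 61.908245040244076 mid bearing 146.50945643262452 0.01697878087551627
foot edge 62.52769625426802 0.11860226615770157
foot centre [ 0.49700734 -0.01617188]
```

View pics/rect.png

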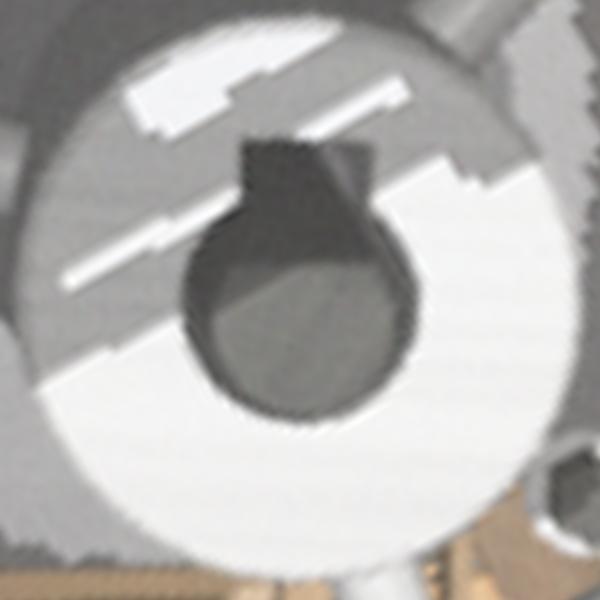

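```bash
cat > rect.py <<'E'
from h import *
def rect(st,im,A,yawd,f,mm=19,z=.09):
    yaw=np.radians(yawd);c_,s_=np.cos(yaw),np.sin(yaw);src=[];dst=[];m=mm/1000;k=300/m
    for sx,sy in((-m,-m),(-m,m),(m,m),(m,-m)):
        w=A+[c_*sx-s_*sy,s_*sx+c_*sy];src.append(proj("wrist",[*w,z],st));dst.append((300+sy*k,300+sx*k))
    o=cv2.warpPerspective(im,cv2.getPerspectiveTransform(np.float32(src),np.float32(dst)),(600,600),flags=cv2.INTER_CUBIC)
    for i in range(100,600,100): cv2.line(o,(i,0),(i,8),(0,0,255),1);cv2.line(o,(0,i),(8,i),(0,0,255),1)
    cv2.line(o,(0,300),(600,300),(0,255,0),1);cv2.line(o,(300,0),(300,600),(0,255,0),1)
    cv2.imwrite(f"pics/{f}.png",o)
E
python3 - <<'E'
from rect import *
A=np.array([.4957,-.0153])
move_ptp([.42,-.0153,.13],ori(0));sleep(.2)
st,im=snap("wrist","w3");print(st["time"],st["tool_pos"])
rect(st,im,A,-28.5,"rect3")
E
```

```text
17.325 [ 0.42005835 -0.01529056  0.13002275]
```

View pics/rect3.png

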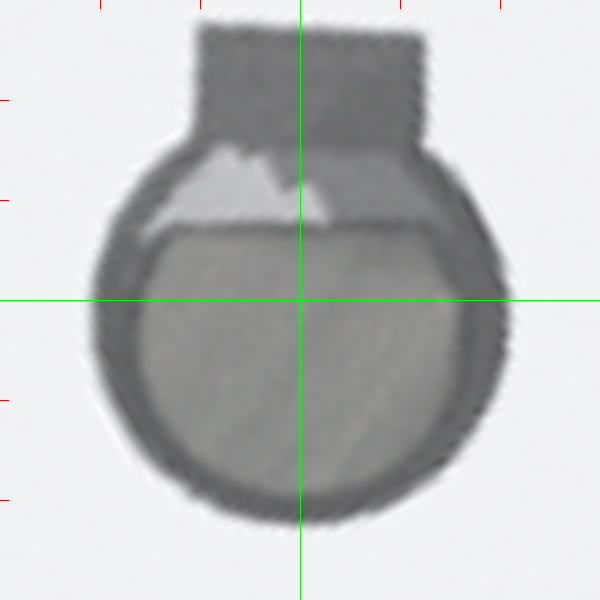

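The rectified view is sharp: the shaft flat lies at row 227 and is level. The keyway corners are at (200,25) and (425,37), so the wheel is still about 3.5° short, and the gap is about 12.4 mm. I'll correct that, then take a second wheel picture and a key-block picture.

```bash
python3 - <<'E'
from rect import *
A=np.array([.4961,-.0155]);u=lambda d:np.array([np.cos(np.radians(d)),np.sin(np.radians(d))])
h=A+.068*u(-131.65)
move_ptp([*h,.13],ori(np.radians(48.35)));move_l([*h,.077],velocity=.12);grab()
s=read_state();print(s["tool_pos"].round(4),s["wrist_force"].round(1))
move_l([*(A+.068*u(-127)),.077],frame=ori(np.radians(53)),velocity=.03)
s=read_state();print(s["tool_pos"].round(4),s["wrist_force"].round(1))
open_jaws();sleep(.2)
move_l([*s["tool_pos"][:2],.14],velocity=.15)
move_ptp([.42,-.0153,.13],ori(0));sleep(.2)
st,im=snap("wrist","w4");rect(st,im,np.array([.4957,-.0153]),-28.5,"rect4")
q=inverse_kinematics([.42,-.08,.3],ori(np.radians(30)));goto_joints(q)
K=np.array([.49,-.331]);p=K-.075*u(60)
move_ptp([*p,.3],ori(np.radians(60)));move_l([*p,.2]);sleep(.2)
s,im=snap("wrist","b1");print(s["time"],s["tool_pos"].round(3),s["wrist_force"].round(1))
b=proj("wrist",[*K,.094],s).astype(int);print(b)
x0,y0=max(b[0]-60,0),max(b[1]-60,0);c=cv2.resize(im[y0:y0+120,x0:x0+120],(400,400),interpolation=cv2.INTER_CUBIC);print(x0,y0)
r=cv2.resize(cv2.imread("pics/rect4.png"),(400,400))
cv2.imwrite("pics/m1.png",np.hstack([r,c]))
E
```

```text
[ 0.4513 -0.0667  0.077 ] [ 0.4 -2.7 -1.3]
[ 0.4553 -0.0702  0.077 ] [ 0.2 -4.5  0.6]
26.4833 [ 0.453 -0.396  0.201] [-0.2  0.2 -0.2]
[260 100]
200 40
```

View pics/m1.png

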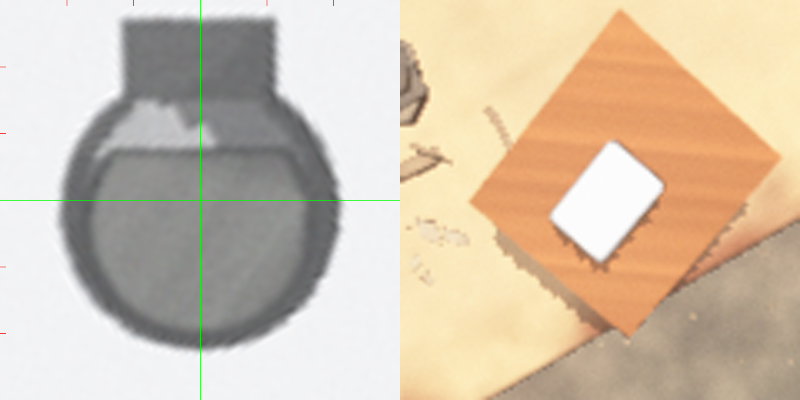

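The keyway edge and the flat are now parallel (left panel). The key head's corners are at right-panel (213,140), (264,186), (200,263) and (150,215), offset towards lower left, so key +x points to the upper right of the image. Next I'll compute its pose and overlay the finger footprints to check clearance to the vise.

```bash
python3 - <<'E'
from h import *
import pickle
st=pickle.load(open("pics/b1.pkl","rb"));im=cv2.imread("pics/b1.png")
f=lambda p,z:ray("wrist",(200+(p[0]+.5)*.3-.5,40+(p[1]+.5)*.3-.5),z,st)[:2]
h=np.array([f(p,.094) for p in((213,140),(264,186),(200,263),(150,215))]);b=np.array([f(p,.072) for p in((220,10),(380,157),(230,335),(70,200))])
ang=lambda v:np.degrees(np.arctan2(v[1],v[0])).round(1)
for q in(h,b):
    print(q.mean(0).round(4),np.linalg.norm(q-np.roll(q,-1,0),axis=1).round(4),ang(q[0]-q[3]),ang(q[1]-q[2]),ang(q[0]-q[1])-90,ang(q[3]-q[2])-90)
kx=np.radians(21.5);C=h.mean(0)
for t,col in((kx,(0,0,255)),(kx+np.pi/2,(255,0,0))):
    X=np.array([np.cos(t),np.sin(t)]);Y=np.array([X[1],-X[0]])
    for s in(1,-1):
        P=[proj("wrist",[*(C+a*X+s*d*Y),.075],st) for a,d in((-.016,.045),(.016,.045),(.016,.059),(-.016,.059))]
        cv2.polylines(im,[np.int32(P)],True,col,1)
    P=[proj("wrist",[*(C+a*X+d*Y),.154],st) for a,d in((-.038,-.089),(.038,-.089),(.038,.089),(-.038,.089))]
    cv2.polylines(im,[np.int32(P)],True,col,1)
cv2.imwrite("pics/b1o.png",cv2.resize(im,(780,585)))
E
```

```text
[ 0.4905 -0.3312] [0.0165 0.0242 0.0169 0.0234] 18.7 19.7 19.5 16.799999999999997
[ 0.4977 -0.3286] [0.0551 0.0606 0.0555 0.061 ] 19.7 20.0 19.900000000000006 20.200000000000003
```

View pics/b1o.png

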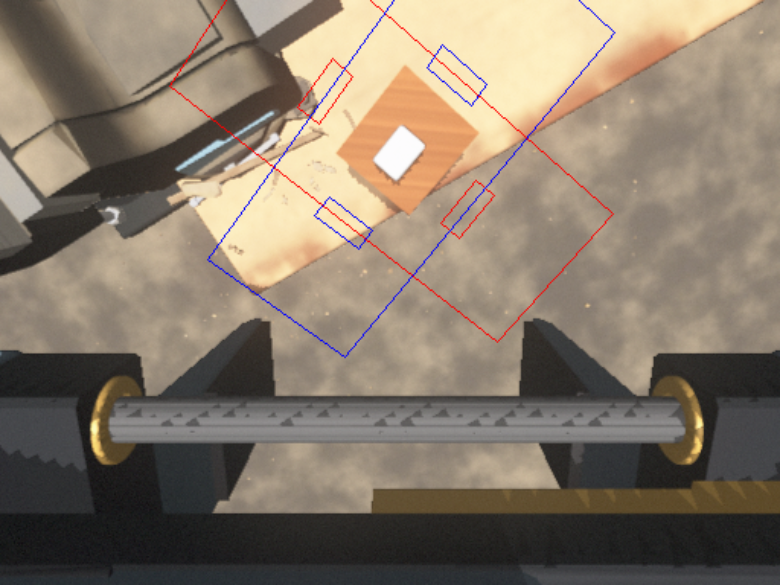

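The vise blocks the across-y grasp (red footprint). The across-x grasp (blue) is clear, so I'll use that one.

```bash
python3 - <<'E'
from h import *
print([proj("side",[x,y,z]).round().tolist() for x,y in((.36,-.2),) for z in(.1,.15,.2,.25)])
C=np.array([.4905,-.3312]);t=np.radians(109.8)
move_ptp([*C,.17],ori(t));print(move_l([*C,.0755],velocity=.1,threshold=6))
s=read_state();print(s["time"],s["tool_pos"].round(4),s["wrist_force"].round(1))
grab();s=read_state();print(s["opening"]*91,s["grip_force"],s["tool_pos"].round(4),s["wrist_force"].round(1))
print(move_l([*C,.11],velocity=.06,threshold=12));s=read_state();print(s["tool_pos"].round(4),s["wrist_force"].round(1))
E
```

```text
[[225.0, 219.0], [225.0, 199.0], [225.0, 177.0], [224.0, 153.0]]
False
28.3667 [ 0.491  -0.3315  0.0762] [-0.4  0.5  0.1]
24.785270703116332 30.00003844499588 [ 0.4906 -0.3312  0.0755] [-0.1  0.4 -0.5]
False
[ 0.4903 -0.3311  0.11  ] [ 0.2 -0.3 -2.3]
```

```bash
python3 - <<'E'
from h import *
yaw=np.radians(-28);ux=np.array([np.cos(yaw),np.sin(yaw)]);A0=np.array([.4957,-.0153])
C=np.array([.4905,-.3312]);T=A0-.0173*ux;t=yaw+np.pi/2
move_l([*C,.29],velocity=.2)
move_l([*T,.29],frame=ori(t),velocity=.2)
move_l([*T,.16],velocity=.12);sleep(.2)
b=read_state();print(b["time"],b["tool_pos"].round(4),T,b["wrist_force"].round(1))
hit=move_l([*T,.1405],velocity=.03,threshold=3.5);s=read_state();print(hit,s["time"],s["tool_pos"].round(4),(s["wrist_force"]-b["wrist_force"]).round(1))
snap("wrist","i1")
E
```

```text
34.3667 [ 0.4808 -0.0072  0.1605] [ 0.48042501 -0.00717814] [ 0.1  0.6 -2.5]
False 35.1667 [ 0.4805 -0.0072  0.1406] [-0.1 -0.2  0.5]
```

```bash
python3 - <<'E'
from h import *
yaw=np.radians(-28);ux=np.array([np.cos(yaw),np.sin(yaw)])
def F(n=4):
    v=[]
    for _ in range(n): v.append(read_state()["wrist_force"]);sleep(.03)
    return np.mean(v,0)
b=F();p=read_state()["tool_pos"]
hit=move_l([*(p[:2]+.003*ux),p[2]],velocity=.01,threshold=2.5)
s=read_state();print(hit,((s["tool_pos"]-p)[:2]@ux*1000).round(2),(F()-b).round(1),s["time"])
p=s["tool_pos"]
hit=move_l([*p[:2],.108],velocity=.02,threshold=4.5)
s=read_state();print(hit,s["tool_pos"].round(4),(F()-b).round(1),s["time"])
E
```

```text
False 2.35 [-2.5  1.2  0.9] 35.8167
True [ 0.4824 -0.0083  0.114 ] [ 1.4 -0.8  4.2] 37.15
```

```bash
python3 - <<'E'
from h import *
bz=-2.4
p=read_state()["tool_pos"];z=p[2]
t0=read_state()["time"]
while read_state()["time"]-t0<9:
    z-=.0004;move_l([*p[:2],z],velocity=.01)
    f=np.mean([read_state()["wrist_force"],(sleep(.03),read_state()["wrist_force"])[1]],0)
    s=read_state();print(round(z,4),s["tool_pos"].round(4)[2],f.round(1),round(s["opening"]*91,2),round(s["time"],2))
    if f[2]-bz>11 or p[2]-z>.012:break
E
```

```text
0.1136 0.114 [ 1.3 -0.4  5.4] 24.63 37.83
0.1132 0.114 [ 0.3 -0.5  8.8] 24.66 38.11
```

```bash
python3 - <<'E'
from h import *
p=read_state()["tool_pos"];z=.1132
for i in range(12):
    z-=.0002;move_l([*p[:2],z],velocity=.005)
    v=[]
    for _ in range(3): v.append(read_state()["wrist_force"]);sleep(.03)
    f=np.mean(v,0);s=read_state();print(round(z,4),s["tool_pos"].round(4),f.round(1),round(s["opening"]*91,2),round(s["time"],2))
    if f[2]>13.2:break
E
```

```text
0.113 [ 0.4825 -0.0084  0.114 ] [-0.1 -0.4  9.2] 24.66 38.46
0.1128 [ 0.4826 -0.0083  0.114 ] [-0.9 -0.5 11.3] 24.9 38.81
0.1126 [ 0.4826 -0.0083  0.1139] [-1.3 -0.5 12.5] 24.45 39.16
0.1124 [ 0.4826 -0.0083  0.1139] [-1.8 -0.7 14. ] 24.67 39.51
```

```bash
python3 - <<'E'
from h import *
yaw=np.radians(-28);ux=np.array([np.cos(yaw),np.sin(yaw)])
open_jaws();sleep(.1);s=read_state();print(s["time"],s["wrist_force"].round(1),s["tool_pos"].round(4))
p=s["tool_pos"];move_l([*p[:2],.155],velocity=.1);grab();sleep(.1)
q=p[:2]+.004*ux
move_l([*q,.142],velocity=.1);b=read_state()["wrist_force"];print(b.round(1))
hit=move_l([*q,.125],velocity=.015,threshold=4);s=read_state();z=s["tool_pos"][2];print(hit,z,(s["wrist_force"]-b).round(1),s["time"])
for i in range(20):
    z-=.00025;move_l([*q,z],velocity=.006)
    v=[]
    for _ in range(3): v.append(read_state()["wrist_force"]);sleep(.03)
    f=np.mean(v,0)-b;s=read_state();print(round(z,4),s["tool_pos"].round(4)[2],f.round(1),round(s["time"],2))
    if f[2]>13 or s["time"]>52:break
E
```

```text
40.7 [-0.8  0.9 -0.3] [ 0.4825 -0.0084  0.1124]
[ 0.3 -0.2  0.8]
True 0.1325459891775182 [-0.9  0.5  3.4] 43.725
0.1323 0.1325 [-1.8  0.6  4.4] 44.08
0.132 0.1325 [-1.5  0.6  6.2] 44.42
0.1318 0.1325 [-2.1  0.7  7.3] 44.77
0.1315 0.1325 [-3.3  0.3  8.6] 45.12
0.1313 0.1325 [-3.   0.5 10.5] 45.48
0.131 0.1325 [-4.1  0.8 12.7] 45.83
0.1308 0.1325 [-4.1  0.9 13.9] 46.17
```

```bash
python3 - <<'E'
from rect import *
p=read_state()["tool_pos"];move_l([*p[:2],.16],velocity=.08)
move_ptp([.42,-.0153,.175],ori(0));sleep(.2);s,im=snap("wrist","f1")
rect(s,im,np.array([.4957,-.0153]),-28,"f1r",mm=35,z=.09)
_,sd=snap("side","f2");c=proj("side",[.485,-.01,.1]).astype(int)
a=cv2.resize(cv2.imread("pics/f1r.png"),(400,400));d=cv2.resize(sd[c[1]-40:c[1]+40,c[0]-40:c[0]+40],(400,400),interpolation=cv2.INTER_CUBIC)
cv2.imwrite("pics/m2.png",np.hstack([a,d]))
yaw=np.radians(-28);O=np.array([.4826,-.0083])
print([np.round((proj("side",[*O,z])-c+40)*5) for z in(.1325,.1105)],read_state()["time"])
E
```

```text
[array([197., 143.]), array([196., 183.])] 47.9917
```

View pics/m2.png

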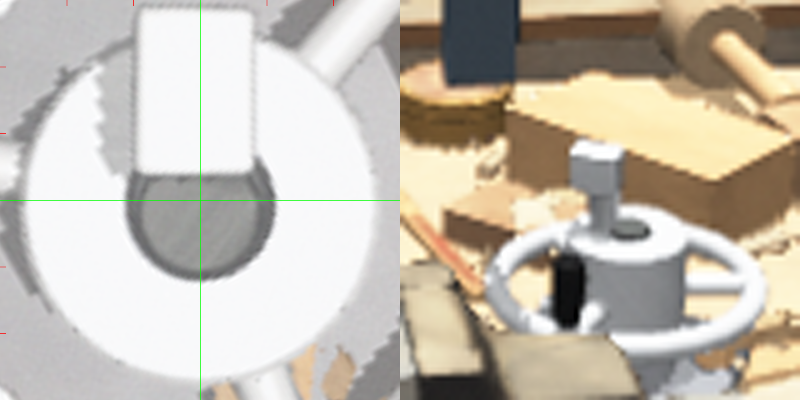

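The key stands upright and square in the gap, with its head at left-panel (195,90) and side-view (597,165). It didn't sink under 14 N, and the arm is clear. Handing in.

```bash
python3 -c "
from station import *
print(sign_off())"
```

```text
the job is handed in; nothing more can be done
None
```

I turned the handwheel until the keyway faced the flat, fitted the key about 37 mm deep and pressed it to about 14 N, where it stayed put and upright; I then let go and handed the job in at about 48 s, with no verdict reported back.

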